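Gauge the home-end gap of a linear axis with a taper gauge

ROBOT

A 6-joint arm with a two-finger parallel gripper is mounted at the origin on the work surface. World frame = base frame: x ahead of the robot, y to its left, z up, the work surface at z = 0. Lengths are in m, angles in degrees, forces in N, time in s.
With the tool pointing down it reaches from about 0.35 to 0.875 m from the base axis. Payload 4.2 kg.
Tool frame: the origin (TCP) lies on the centre line of the jaws, within the pads' length; the fingertips stand tip_reach ahead of it and the grasp point (between the pads) is the TCP (tip_reach is the distance from the TCP to the fingertips, in m); z points along the fingers, y is the line along which they close (so a half turn about z gives the same grasp; the last joint's range is limited). The gripper opens to 87 mm and grips with 3 to 60 N. Pads are 19 mm wide; open, the fingers measure 117 mm over their backs; the gripper's body (75 mm by 190 mm) begins 51 mm behind the grasp point.
Start: joints at [-59.496, 22.042, 0.453, 0, -68.411, -14.817], TCP at [0.169, -0.602, 0.242] pointing down, gripper open.
Joint ranges: [-179.83, 179.83], [-69.29, 118.12], [-61.27, 80.66], [-181.25, 117.63], [-171.15, -9.14], [-177.46, 177.46]. Speed limits (degrees/s): [159.86, 159.86, 180, 180, 180, 180].

INTERFACE

Orientations are given as a 3x3 rotation matrix whose columns are the frame's x, y, z axes.
In Python, from station import sense, capture, finish_job, tip_reach gives the robot as it stands.
- The arm moves only by the tool arm_command, never from a script. Its argument "deltas" is a list of rows, each a list of 7 numbers: the turn, a rotation vector about the tool's x, y, z in rad, then the shift along the tool's x, y, z in cm, then the closure, from -1 (fully open) to 1 (shut), so that 0 is half open. In form: [[rx, ry, rz, dx, dy, dz, hand], ...]. A call has 1 to 8 rows; each row is the pose to reach, as a shift and turn from the pose commanded when the call began, along the tool's axes at that moment; what a row does not reach only later rows make up. A row lasts 1/12 s, in which the tool goes at most 41.7 mm and 7.16 degrees, less where a joint would pass 70% of its speed; a pose out of reach is approached as far as the arm can. A call with a gripper value outside its range is refused whole. The fingers move at their own pace and stop on an object; the grip force is fixed at half the most. Time passes only in rows, so rows that repeat a pose let the fingers close. It gives the time, the measured TCP pose, the force, the opening and the grip force at its end, in the units of the state.
- sense(): the state, without advancing time (a new reading comes with each control period).
- capture(name): name is "scene" or "top"; returns a dict with "pixels" (400x640x3 uint8, blue, green, red), "fovy" (degrees; the focal length in pixels is half the picture's height over the tangent of half this angle, whatever the lens; pixels are square), "cx", "cy" (the principal point, pixels), "rvec" (rotation vector, rad) and "tvec" (3), from world to camera coordinates, as OpenCV has them. Camera axes: x right, y down, z forward; pixel columns grow to the right and rows downward; lengths in m; the calibration is good to about 2 mm. A picture is of the moment at which its call begins. There is no depth.
- finish_job(): hands the job in; it is judged then, once.
The state is a dict: "time_s": time; "joints": joint angles; "joint_velocities": joint speeds; "effort": joint torques, N m; "tcp_pos": TCP position; "ee_rot": TCP orientation; "wrist_force": force on the tool from outside, world axes, zero at the start; "moment": the same for the moment, N m; "gripper_width": opening from 0.0 (shut) to 1.0 (fully open); "gripper_force": force on a finger pad.
Only numpy, scipy, OpenCV 4.12 (cv2) and the standard library are available. Lean on these libraries where they do the work, as an engineer would, in place of code of your own. Each camera call takes 0.05 s, during which the arm holds its last target. There are 200 camera calls.

TASK

Take the steel taper gauge out of the tool block and slide it point down, upright and square to the plates, into the gap between the end plate of the linear axis and the upright face of its carriage, until it drags snugly on both plates; do not push the carriage along or force the gauge. Finish while still gripping the gauge and holding it steady at that depth so the reading can be taken, and leave the other tools and parts where they are.

Things in the scene. Friction and masses are not known exactly. Their poses are not given: they have to be found in the camera images.
- gauge: taper gauge: plain steel blade 16 mm wide (its x); thickness (its y) grows evenly on both faces from 2.0 mm at the tip to 8.8 mm 85 mm above it (8 mm per 100 mm); above that a flat steel grip 24 mm wide (x), 12 mm thick (y), from 85 to 140 mm above the tip. Origin at the middle of the tip, z towards the grip. 0.09 kg. Starts upright in a slot of the tool block, tip 15 mm above the table
- gauge_tip (a point): middle of the gauge's tip (the same point as its origin)
- gauge_grip (a point): middle of the gauge's grip, 115 mm above the tip
- tool_block: wooden tool block, fixed, 70 (x) by 175 (y) by 100 mm high, origin under its middle; three like slots on its middle line at y = -60, 0 and 60 mm, each 10.5 mm (x) by 18 mm (y), right through; blade width along the block's y, grip resting on the top. Which tool is in which slot varies
- end_plate: end plate of the linear axis, fixed, upright, 110 mm wide (x), 14 mm thick, top 95 mm above the table. Origin at table height below the middle of its inner face; y points away from the carriage. A 4 mm chamfer on the inner top edge: straight face below 91 mm. The screw (12 mm thick) crosses the gap at the middle, its top at 32 mm; rail tops at 26 mm
- end_edge (a point): middle of the inner face's line on the end plate, at the height of the plate's top, 95 mm above the table
- carriage: carriage of the linear axis: upright face plate 110 mm wide, 12 mm thick, parallel to the end plate, top 95 mm above the table, same chamfer. Origin at table height below the middle of the face towards the end plate, axes as the end plate's: the gap (3.5 to 6 mm) is the distance along y between the two origins. It creeps and stays displaced if pushed with more than about 15 N
- carriage_edge (a point): middle of the carriage face's line, at the height of the plate's top, 95 mm above the table; the gap's middle lies halfway between it and end_edge
- screwdriver: bystander: screwdriver with a round black handle 64 mm long, 27 mm thick, upright in a slot of the tool block; origin at its tip
- file: bystander: small file with a round wooden handle 50 mm long, 25 mm thick, upright in a slot of the tool block; origin at its tip
- pliers: bystander: needle-nose pliers 220 mm long with red handles, lying on the table; origin near the joint
- connector: bystander: round metal plug connector 23 mm thick, 29 mm high, standing on the table; origin under its middle
- caliper: bystander: steel calliper 190 mm long lying flat; origin at the middle of its beam
- gauge_block: bystander: steel setup block 50 by 75 by 25 mm with three holes; origin under its middle
- hex_key: bystander: L-shaped hex key 85 mm long lying flat; origin at the end of its long leg
- axis: linear axis, fixed: base plate 110 (x) by 320 (y) by 14 mm, origin under its middle, y along the screw towards the end plate; the motor stands at the -y end, reaching to y = -265 mm; nothing on it is higher than 95 mm
Not all that is in view belongs to the job. What is shaped like the gauge but pink or yellow is not meant.

How it is judged (in metres and radians):
On the way, in this order (a step that is already met when the one before it is completed fails the run):
1. the gauge is gripped and lifted clear of the tool block (contact force between the fingers and gauge above 2 N and height (world z) of gauge_tip above 0.102 m), for 0.1 s.
2. the gauge, still gripped and upright, has its tip between the two plates (contact force between the fingers and gauge above 2 N and z of gauge_tip in the frame of end_plate between 0.03 and 0.083 m and x of gauge_tip in the frame of end_plate between -0.048 and 0.048 m and y of gauge_tip in the frame of end_plate below 0 m and y of gauge_tip in the frame of carriage above 0 m and angle between gauge's own z axis and vertical below 0.07 rad), for 0.1 s.
At the end, for the whole second after the job is handed in: Gauge gripped, still, point down between the plates: tip 8 mm or more below the chamfers and above the screw, within 4 degrees of upright and 5 of square; it presses on each plate with 1 to 25 N; the carriage is within 2 mm of its start (all of step 2 and contact force between gauge and end_plate between 1 and 25 N and contact force between gauge and carriage between 1 and 25 N and angle between the y axis of gauge and the y axis of end_plate, either way round below 0.09 rad and linear speed of gauge below 0.01 m/s and distance of carriage_edge from where it was at the start of the episode below 0.002 m); the arm keeps its last pose, push and grip.
It fails at once if the carriage is pushed along by more than 2 mm (distance of carriage_edge from where it was at the start of the episode above 0.002 m).
It fails at once if the gauge is forced: more than 40 N on a plate (contact force between gauge and end_plate above 40 N or contact force between gauge and carriage above 40 N).
It fails at once if another tool or part is moved by more than 30 mm (distance of any of pliers, connector, caliper, gauge_block, hex_key, screwdriver, file from where it was at the start of the episode above 0.03 m).
It also fails if it takes over 45 s, if anything falls off the work surface, if the arm or the gripper's body presses on something with over 40 N, if the wrist force passes 120 N, or if a joint passes its speed limit or range.

## Working session

There is one attempt and no reset: what is moved stays moved. The work goes in short steps, Python scripts to look and compute and a tool call to move; the robot and the scene stay as the last step left them, time stands still between calls to the robot, and variables do not carry over. Pictures are saved under pics/ and viewed, at most 10 in all, crops included, and the job is handed in when it is done.

Besides the shell and the picture viewer there is one more tool, called by a JSON object that holds its "op" and its "data". arm_command: Moves the arm, as the interface text tells. Its arguments: {"type":"object","properties":{"deltas":{"type":"array"}},"required":["deltas"]}

```bash
ls; mkdir -p pics; cat > h.py <<'E'
import numpy as np, cv2
from station import sense, capture, finish_job, tip_reach
def cam(n):
    c=capture(n); R=cv2.Rodrigues(np.array(c["rvec"],float))[0]; t=np.array(c["tvec"],float).ravel()
    f=200/np.tan(np.radians(c["fovy"])/2); K=np.array([[f,0,c["cx"]],[0,f,c["cy"]],[0,0,1]])
    return c["pixels"],K,R,t
def plane(C,uv,z):
    _,K,R,t=C; o=-R.T@t; d=R.T@np.linalg.inv(K)@np.array([uv[0],uv[1],1.]); return o+d*(z-o[2])/d[2]
def proj(C,p):
    _,K,R,t=C; q=K@(R@np.array(p,float)+t); return q[:2]/q[2]
def tri(C1,u1,C2,u2):
    P=[C[1]@np.c_[C[2],C[3]] for C in (C1,C2)]
    X=cv2.triangulatePoints(P[0],P[1],np.array(u1,float).reshape(2,1),np.array(u2,float).reshape(2,1)).ravel(); return X[:3]/X[3]
E
python3 - <<'E'
from h import *
for n in("scene","top"):
    C=cam(n); cv2.imwrite(f"pics/{n}0.png",C[0]); print(n,C[1][0,0],-C[2].T@C[3], C[2].round(2).tolist())
s=sense(); print(tip_reach,s["time_s"],s["tcp_pos"],np.round(s["ee_rot"],3),s["gripper_width"],s["wrist_force"])
E
```

```text
pics
scene 477.0387542803528 [1.10765851 0.69471827 0.77129612] [[-0.68, 0.73, -0.01], [0.45, 0.4, -0.8], [-0.58, -0.54, -0.61]]
top 389.592493909341 [0.41565745 0.0713336  0.93340543] [[0.01, -1.0, -0.01], [-1.0, -0.0, -0.08], [0.08, 0.01, -1.0]]
0.019 0.1 [ 0.16884195 -0.60124135  0.24055481] [[-0.963 -0.27  -0.001]
 [-0.27   0.963  0.002]
 [ 0.     0.002 -1.   ]] 1.0024356056909585 [-0.04384197 -0.9744572   0.01919139]
```

View pics/scene0.png

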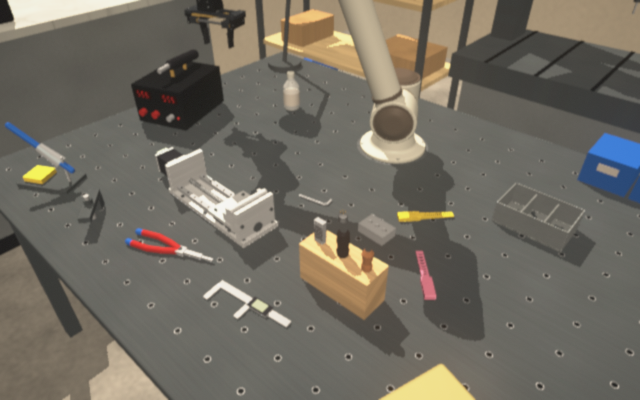

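View pics/top0.png

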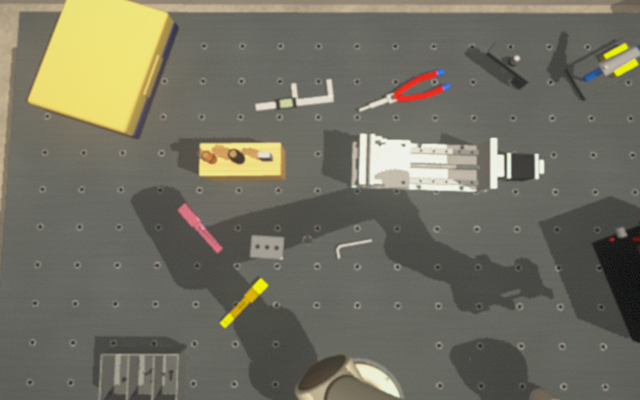

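Scene view: candidates for the gauge are the grey steel grip in the block at scene (320,228) / top (264,156), the pink one at (426,275) / (200,228), and the yellow one at (425,215) / (244,303). The screwdriver (343,240) and file (368,258) stand beside the grey one. By the description I choose the grey one. The axis is at top (360–545,160), with its gap near (375,160). Next I'll check close crops.

```bash
python3 - <<'E'
from h import *
S=cv2.imread("pics/scene0.png");T=cv2.imread("pics/top0.png")
def z(I,x,y,w,h,k): return cv2.resize(I[y:y+h,x:x+w],None,fx=k,fy=k,interpolation=cv2.INTER_CUBIC)
a=np.vstack([np.hstack([z(T,345,125,80,75,5),z(S,210,175,80,75,5)]),np.hstack([z(T,195,130,100,55,4),z(S,295,210,100,55,4)])])
print(a.shape);cv2.imwrite("pics/crop1.png",a)
E
```

```text
(595, 800, 3)
```

View pics/crop1.png

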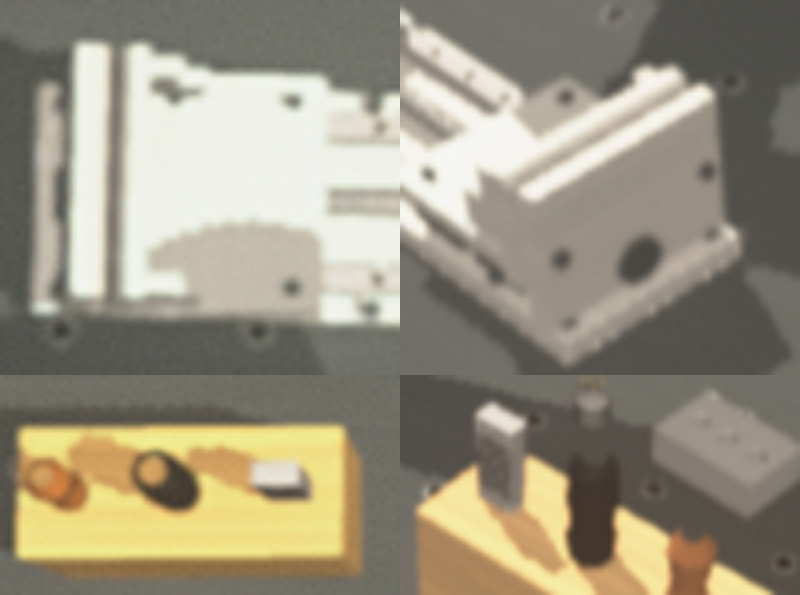

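The top-left and top-right crops show the end plate, with the dark gap line at top px about (368, 135–185). The bottom crops confirm the grey steel gauge at the block's right end, top px (264,156), with its width along the block. Next I'll measure both.

```bash
python3 - <<'E'
from h import *
C=cam("top");S=cam("scene");I=C[0]
g=cv2.cvtColor(I,cv2.COLOR_BGR2GRAY).astype(int)
for r in range(130,192,6): print(r,g[r,354:384])
hsv=cv2.cvtColor(I,cv2.COLOR_BGR2HSV)
m=cv2.inRange(hsv,(15,70,120),(35,255,255)); m[:, :190]=0;m[:,300:]=0;m[:130]=0;m[185:]=0
m=cv2.morphologyEx(m,cv2.MORPH_CLOSE,np.ones((9,9)))
c=max(cv2.findContours(m,0,2)[0],key=cv2.contourArea);r=cv2.minAreaRect(c);print(r)
b=cv2.boxPoints(r);P=np.array([plane(C,u,.1) for u in b]);print(P.round(4).tolist(),P.mean(0))
# grip top
sub=g[148:165,250:282];print(sub)
sat=hsv[148:165,250:282,1];print(sat)
E
```

```text
130 [110 111 112 110 112 109 111 110 109 110 109 111 112 110 113 111 111 111
 110 111 110 111 109 113 111 111 111 110 111 113]
136 [ 87  87  86  83  91 139 211 239 241 240 239 235 211 151 124 149 191 227
 240 241 234 220 209 209 206 206 201 177 138 112]
142 [163 159 139 107 100 149 217 238 241 239 238 233 203 141 116 145 188 227
 240 239 219 172 135 126 128 135 155 182 198 201]
148 [184 181 165 141 126 167 223 239 240 240 238 228 189 133 123 156 199 230
 239 240 239 239 239 239 239 239 240 240 241 240]
154 [189 185 172 142 126 168 224 239 240 240 239 227 184 131 133 169 208 234
 239 239 239 239 239 240 239 239 240 240 240 240]
160 [183 153 113  94 124 188 234 240 240 239 237 222 168 124 134 171 216 235
 239 239 240 239 239 240 239 240 240 240 241 239]
166 [182 153 105  93 133 205 237 241 240 240 237 218 157 122 141 184 224 240
 241 240 239 240 240 239 240 239 240 240 240 240]
172 [191 187 159 128 143 211 240 242 240 240 237 212 154 122 144 185 224 239
 241 240 240 240 238 232 223 218 213 202 191 194]
178 [189 180 150 122 151 219 240 241 240 239 235 208 143 119 150 191 228 240
 240 23
[... 4255 characters left out ...]
7 116 115 116 116 115 117 129 137]
 [116 113 113 115 117 115 119 122 122 126 124 110 100  84  85  87  87  87
   87  79  81  76  93 112 114 114 113 115 116 115 130 132]
 [113 112 108 110 111 114 115 113 116 114 120 123 117 112 106 113 113 110
  106 107 110 107 110 114 115 110 112 113 110 115 124 133]
 [115 114 117 114 114 114 115 110 112 114 115 114 118 118 118 121 116 119
  117 118 117 117 115 111 114 113 111 112 111 117 124 130]
 [120 119 115 116 120 118 117 114 116 117 118 114 114 116 115 115 115 114
  115 115 113 115 113 112 113 114 113 111 111 114 125 133]
 [119 118 119 115 116 119 119 114 118 117 115 115 117 118 115 116 116 114
  116 112 114 115 112 115 111 114 111 116 111 118 130 131]]
```

```bash
python3 - <<'E'
from h import *
C=cam("top");I=C[0]
g=cv2.GaussianBlur(cv2.cvtColor(I,cv2.COLOR_BGR2GRAY),(1,5),0).astype(float)
def cross(v,x0,lev,up):
    for i in range(len(v)-1):
        if (v[i]<lev<=v[i+1]) if up else (v[i]>=lev>v[i+1]): return x0+i+(lev-v[i])/(v[i+1]-v[i])
rows=np.arange(140,181,2);E=[]
for r in rows:
    E.append([cross(g[r,357:364],357,185,True),cross(g[r,362:369],362,180,False),cross(g[r,367:376],367,215,True),366+np.argmin(g[r,366:371])])
E=np.array(E)
def w(k,z):
    p=np.polyfit(rows,E[:,k],1); a,b=[plane(C,(np.polyval(p,r),r),z) for r in (140,180)]; d=b-a
    print(k,p,a,b,"yaw of plate-normal deg",np.degrees(np.arctan2(-d[0],d[1]))-180, "line x->y slope",d[1]/d[0])
w(0,.095);w(1,.091);w(2,.095)
# plate ends rows at col 363
v=g[126:195,363];print("rows",cross(v[:20],126,175,True),cross(v[30:],156,140,False))
for r in (cross(v[:20],126,175,True),cross(v[30:],156,140,False)): print(plane(C,(363,r),.095))
# block edges
hs=cv2.cvtColor(I,cv2.COLOR_BGR2HSV)
cs=np.arange(204,281,4); up=[cross(g[136:148,c],136,150,True) for c in cs]; 
print(g[172:184,240], g[160,272:292],g[160,190:206])
p=np.polyfit(cs,up,1);a,b=[plane(C,(c,np.polyval(p,c)),.1) for c in (204,280)];print("block top edge",p,a,b,"yaw",np.degrees(np.arctan2((a-b)[1],(a-b)[0]))-90)
print("grip",plane(C,(263.5,154.1),.155))
E
```

```text
0 [-2.97566697e-02  3.63755258e+02] [ 5.9961087e-01 -5.2444329e-04  9.5000000e-02] [0.51179567 0.00222072 0.095     ] yaw of plate-normal deg -91.7905210514014 line x->y slope -0.031260664651042096
1 [-2.57921963e-02  3.69991462e+02] [ 0.6005511 -0.0157474  0.091    ] [ 0.51232672 -0.01320989  0.091     ] yaw of plate-normal deg -91.6474894342518 line x->y slope -0.02876204226698548
2 [-2.91027623e-02  3.74720274e+02] [ 0.59971229 -0.02463373  0.095     ] [ 0.51191054 -0.02174456  0.095     ] yaw of plate-normal deg -91.8846687718519 line x->y slope -0.03290554410026269
rows 133.05263157894737 186.44444444444446
[ 0.61504244 -0.00800327  0.095     ]
[ 0.49783504 -0.0076921   0.095     ]
[220. 219. 207. 179. 145. 123. 114. 114. 114. 114. 114. 113.] [166. 200. 216. 218. 218. 218. 219. 216. 196. 161. 144. 140. 134. 124.
 113. 110. 109. 111. 111. 110.] [ 83.  82.  84.  85.  84.  84.  82.  83. 107. 156. 200. 205. 187. 162.
 149. 145.]
block top edge [-1.15405729e-02  1.45019796e+02] [0.5912173  0.33779085 0.1       ] [0.59384911 0.17258729 0.1       ] yaw 0.9126845945620659
grip [0.55669693 0.19893245 0.155     ]
```

```bash
cat >> h.py <<'E'
from scipy.spatial.transform import Rotation as Ro
def delta(p,yaw):  # yaw: world angle of tool y axis, tool pointing down
    s=sense(); R=np.array(s["ee_rot"]); a=np.radians(yaw); y=np.array([np.cos(a),np.sin(a),0]); z=np.array([0,0,-1.])
    T=np.c_[np.cross(y,z),y,z]; print("t",s["time_s"],"turn",Ro.from_matrix(R.T@T).as_rotvec().round(4),"shift cm",(R.T@(np.array(p)-s["tcp_pos"])*100).round(3),"F",np.round(s["wrist_force"],2),"tcp",np.round(s["tcp_pos"],4))
E
python3 -c "
from h import *
delta([.5567,.199,.26],180.9)"
```

```text
t 0.25 turn [ 1.0000e-03  6.0000e-04 -1.3127e+00] shift cm [-58.974  66.582  -1.835] F [-0.15  0.6   0.18] tcp [ 0.169  -0.6015  0.241 ]
```

{"op": "arm_command", "data": {"deltas": [[0,0,-0.1,0,0,-3,-1],[0,0,-0.2,-2,2,-6,-1],[0,0,-0.3,-5,5.5,-6,-1],[0,0,-0.4,-8,9,-6,-1],[0,0,-0.5,-11,12,-6,-1],[0,0,-0.6,-14,15,-6,-1],[0,0,-0.7,-17,18.5,-6,-1],[0,0,-0.8,-20,22,-6,-1]]}}

```text
time_s: 0.92
tcp_pos: [0.2943, -0.3514, 0.3016]
ee_rot: [[-0.473, -0.881, 0.0], [-0.881, 0.473, -0.0], [-0.0, -0.0, -1.0]]
wrist_force: [1.5, 0.2, -0.6]
gripper_width: 1.005
gripper_force: 0.0
```

```bash
python3 -c "
from h import *
delta([.5567,.199,.26],180.9)"
```

```text
t 0.9167 turn [-4.000e-04 -0.000e+00 -5.083e-01] shift cm [-60.905   2.903   4.161] F [ 1.45  0.18 -0.56] tcp [ 0.2943 -0.3514  0.3016]
```

{"op": "arm_command", "data": {"deltas": [[0,0,-0.1,-4,0,0,-1],[0,0,-0.2,-8,0,0,-1],[0,0,-0.3,-12,0.5,0,-1],[0,0,-0.4,-16,1,0,-1],[0,0,-0.5,-20,1,0,-1],[0,0,-0.508,-24,1,0,-1],[0,0,-0.508,-28,1.5,0,-1],[0,0,-0.508,-32,1.5,0,-1]]}}

```text
time_s: 1.58
tcp_pos: [0.4331, -0.0627, 0.3019]
ee_rot: [[0.012, -1.0, 0.001], [-1.0, -0.012, 0.0], [-0.0, -0.001, -1.0]]
wrist_force: [1.7, -0.2, 0.1]
gripper_width: 0.997
gripper_force: 0.0
```

```bash
python3 -c "
from h import *
delta([.5567,.199,.26],180.9)"
```

```text
t 1.5833 turn [-0.0008  0.0004 -0.0041] shift cm [-26.018 -12.662   4.215] F [ 1.73 -0.2   0.11] tcp [ 0.4331 -0.0627  0.3019]
```

{"op": "arm_command", "data": {"deltas": [[0,0,0,-3.5,-1.7,0.5,-1],[0,0,0,-7,-3.4,1,-1],[0,0,0,-10.5,-5.1,2,-1],[0,0,0,-14,-6.8,3,-1],[0,0,0,-17.5,-8.5,4.2,-1],[0,0,0,-21,-10.2,4.2,-1],[0,0,-0.004,-24,-12,4.2,-1],[0,0,-0.004,-26,-12.66,4.2,-1]]}}

```text
time_s: 2.25
tcp_pos: [0.5585, 0.1996, 0.2585]
ee_rot: [[0.017, -1.0, -0.0], [-1.0, -0.017, -0.0], [0.0, 0.0, -1.0]]
wrist_force: [-0.6, 0.3, -0.0]
gripper_width: 0.999
gripper_force: 0.0
```

```bash
python3 - <<'E'
from h import *
delta([.5567,.199,.13],180.9)
C=cam("top");S=cam("scene")
a=np.hstack([cv2.resize(C[0][110:200,190:290],None,fx=4,fy=4,interpolation=2),cv2.resize(S[0][170:260,280:380],None,fx=4,fy=4,interpolation=2)]);cv2.imwrite("pics/c2.png",a)
E
```

```text
t 2.25 turn [ 0.0001 -0.0004  0.0011] shift cm [ 0.047  0.183 12.849] F [-0.58  0.26 -0.04] tcp [0.5585 0.1996 0.2585]
```

View pics/c2.png

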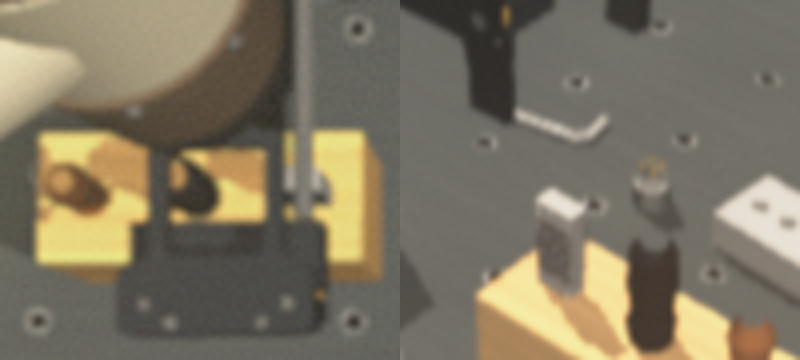

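The crop shows the gripper above the block. In the right half the gauge grip is clear at scene (420,232) and sits between the two finger shadows and tips. Before descending I'll check the finger projection.

```bash
python3 - <<'E'
from h import *
S=cam("scene");C=cam("top")
s=sense();p=np.array(s["tcp_pos"])
for d in(-.051,.051): print("tip",proj(S,p+[d,0,-.019]).round(1),proj(C,p+[d,0,-.019]).round(1))
q=[.5567,.199,.155]
for c in (S,C): print("griptop",proj(c,q).round(1))
print("scene grip top centre seen ~", (280+165/4,170+203/4), "tri", tri(S,(280+165/4,170+203/4),C,(263.5,154.1)))
E
```

```text
tip [335.8 173.8] [256.6 173.7]
tip [300. 197.] [257.7 117.9]
griptop [319.4 219.6]
griptop [263.5 154.1]
scene grip top centre seen ~ (321.25, 220.75) tri [0.55560693 0.20102944 0.15254409]
```

{"op": "arm_command", "data": {"deltas": [[0,0,0,0,0.15,2.5,-1],[0,0,0,0,0.15,5,-1],[0,0,0,0,0.15,7.5,-1],[0,0,0,0,0.15,10,-1],[0,0,0,0,0.15,12,-1],[0,0,0,0,0.15,12.8,-1],[0,0,0,0,0.15,12.8,-1],[0,0,0,0,0.15,12.8,0.2]]}}

```text
time_s: 3.12
tcp_pos: [0.556, 0.1961, 0.1325]
ee_rot: [[0.015, -1.0, 0.001], [-1.0, -0.015, 0.0], [-0.0, -0.001, -1.0]]
wrist_force: [-0.1, 0.2, -0.2]
gripper_width: 0.975
gripper_force: 0.0
```

{"op": "arm_command", "data": {"deltas": [[0,0,0,0,0,0,1],[0,0,0,0,0,0,1],[0,0,0,0,0,0,1],[0,0,0,0,0,0,1],[0,0,0,0,0,0,1],[0,0,0,0,0,0,1]]}}

```text
time_s: 3.62
tcp_pos: [0.5556, 0.1967, 0.1319]
ee_rot: [[0.015, -1.0, 0.0], [-1.0, -0.015, 0.0], [-0.0, -0.0, -1.0]]
wrist_force: [-0.2, -0.3, -0.3]
gripper_width: 0.558
gripper_force: 0.0
```

{"op": "arm_command", "data": {"deltas": [[0,0,0,0,0,0,1],[0,0,0,0,0,0,1],[0,0,0,0,0,0,1],[0,0,0,0,0,0,1],[0,0,0,0,0,0,1],[0,0,0,0,0,0,1],[0,0,0,0,0,0,1],[0,0,0,0,0,0,1]]}}

```text
time_s: 4.28
tcp_pos: [0.5584, 0.1974, 0.1323]
ee_rot: [[0.016, -1.0, 0.007], [-1.0, -0.016, 0.002], [-0.002, -0.007, -1.0]]
wrist_force: [7.3, -1.1, -2.2]
gripper_width: 0.137
gripper_force: 30.0
```

```bash
python3 -c "
from h import *
delta([.5567,.199,.25],180.9);print(sense()['gripper_width'],sense()['gripper_force'])"
```

```text
t 4.2833 turn [-0.0066  0.0022 -0.0001] shift cm [ -0.185   0.091 -11.768] F [ 7.33 -1.15 -2.23] tcp [0.5584 0.1974 0.1323]
0.13662066340685813 29.96032263734378
```

{"op": "arm_command", "data": {"deltas": [[0,0,0,0,-0.15,0,1],[0,0,0,0,-0.3,0,1],[0,0,0,0,-0.3,-1.5,1],[0,0,0,0,-0.3,-4,1],[0,0,0,0,-0.3,-7,1],[0,0,0,0,-0.3,-10,1],[0,0,0,0,-0.3,-12,1],[0,0,0,0,-0.3,-12,1]]}}

```text
time_s: 4.95
tcp_pos: [0.5601, 0.1973, 0.2567]
ee_rot: [[0.016, -1.0, 0.007], [-1.0, -0.016, 0.003], [-0.003, -0.007, -1.0]]
wrist_force: [0.1, -0.4, -0.6]
gripper_width: 0.136
gripper_force: 30.0
```

```bash
python3 - <<'E'
from h import *
delta([.556,-.0165,.25],88.2);print(sense()['gripper_width'],sense()['gripper_force'])
E
```

```text
t 4.95 turn [-0.0029  0.0085  1.6179] shift cm [21.376  0.746  0.588] F [ 0.08 -0.4  -0.65] tcp [0.5601 0.1973 0.2567]
0.13586149777272946 29.97442826628685
```

{"op": "arm_command", "data": {"deltas": [[0,0,0.12,2,0,0,1],[0,0,0.24,5,0,0,1],[0,0,0.36,8,0.1,0,1],[0,0,0.48,11,0.2,0,1],[0,0,0.6,14,0.3,0,1],[0,0,0.72,17,0.4,0,1],[0,0,0.84,20,0.6,0,1],[0,0,0.96,21.4,0.75,0,1]]}}

```text
time_s: 5.62
tcp_pos: [0.5524, -0.0202, 0.2501]
ee_rot: [[-0.815, -0.579, -0.004], [-0.579, 0.815, -0.001], [0.004, 0.002, -1.0]]
wrist_force: [-0.7, 0.4, -0.6]
gripper_width: 0.134
gripper_force: 30.0
```

```bash
python3 - <<'E'
from h import *
delta([.556,-.0165,.24],88.2)
E
```

```text
t 5.6167 turn [ 0.0008 -0.0045  0.6488] shift cm [-0.508  0.093  1.005] F [-0.68  0.35 -0.63] tcp [ 0.5524 -0.0202  0.2501]
```

{"op": "arm_command", "data": {"deltas": [[0,0,0.12,-0.1,0,0.2,1],[0,0,0.24,-0.2,0.1,0.4,1],[0,0,0.36,-0.4,0.1,0.6,1],[0,0,0.48,-0.5,0.1,0.8,1],[0.001,-0.004,0.6,-0.5,0.1,1,1],[0.001,-0.004,0.649,-0.5,0.1,1,1],[0.001,-0.004,0.649,-0.5,0.1,1,1]]}}

```text
time_s: 6.2
tcp_pos: [0.5564, -0.0138, 0.2399]
ee_rot: [[-1.0, 0.024, -0.0], [0.024, 1.0, 0.0], [0.0, 0.0, -1.0]]
wrist_force: [0.1, 0.5, -1.1]
gripper_width: 0.137
gripper_force: 30.0
```

```bash
python3 - <<'E'
from h import *
delta([.556,-.0165,.24],88.2)
C=cam("top");S=cam("scene")
cv2.imwrite("pics/t3.png",C[0]);cv2.imwrite("pics/s3.png",S[0])
a=np.hstack([cv2.resize(C[0][110:210,330:430],None,fx=4,fy=4,interpolation=2),cv2.resize(S[0][135:235,200:300],None,fx=4,fy=4,interpolation=2)]);cv2.imwrite("pics/c3.png",a)
p=np.array(sense()["tcp_pos"]);R=np.array(sense()["ee_rot"])
for h in(0,.117): print(proj(S,p+R@[0,0,h]).round(1),proj(C,p+R@[0,0,h]).round(1))
E
```

```text
t 6.2 turn [ 0.0001 -0.0001  0.0071] shift cm [ 0.033 -0.274 -0.007] F [ 0.14  0.46 -1.06] tcp [ 0.5564 -0.0138  0.2399]
[245.7 146.8] [373.9 145.9]
[250.5 190.7] [367.1 157. ]
```

View pics/c3.png

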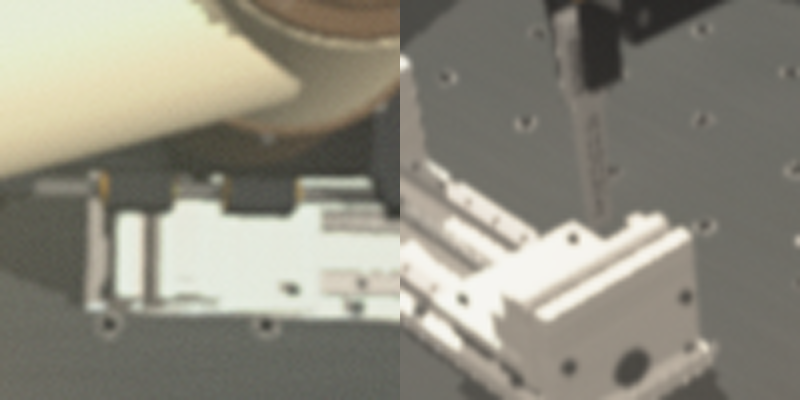

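Left: the gripper is over the plates, with the gap line at top px (367,165–180). Right: the gauge hangs upright, its tip at scene px about (249.5,190), just above the gap, whose ridge runs from (231,210) to (265,190). Next I'll measure the gap line in the scene view too.

```bash
python3 - <<'E'
from h import *
S=cam("scene");I=cv2.imread("pics/scene0.png");g=cv2.cvtColor(I,cv2.COLOR_BGR2GRAY)
# project world lines at several y for x=.53,.556,.58
for x in(.53,.556,.58):
    ys=np.arange(.004,-.036,-.001); q=np.array([proj(S,(x,y,.095)) for y in ys]).astype(np.float32)
    v=cv2.remap(g,q[:,0].reshape(1,-1),q[:,1].reshape(1,-1),cv2.INTER_LINEAR)[0]
    print(x,[f"{int(round(y*1000))}:{k}" for y,k in zip(ys,v)])
J=cv2.imread("pics/s3.png");g3=cv2.cvtColor(J,cv2.COLOR_BGR2GRAY)
for r in range(176,196,2): print(r,g3[r,238:262])
C=cam("top"); c=C[0][:,:,1]
for r in (168,174,180): print(r,c[r,360:374])
E
```

```text
0.53 ['4:187', '3:200', '2:214', '1:223', '0:232', '-1:236', '-2:239', '-3:241', '-4:242', '-5:239', '-6:235', '-7:231', '-8:224', '-9:215', '-10:205', '-11:196', '-12:190', '-13:187', '-14:186', '-15:188', '-16:192', '-17:198', '-18:204', '-19:210', '-20:216', '-21:223', '-22:228', '-23:232', '-24:236', '-25:238', '-26:237', '-27:235', '-28:232', '-29:221', '-30:207', '-31:192', '-32:175', '-33:151', '-34:131', '-35:114']
0.556 ['4:183', '3:198', '2:212', '1:223', '0:231', '-1:236', '-2:239', '-3:242', '-4:243', '-5:241', '-6:239', '-7:235', '-8:229', '-9:223', '-10:214', '-11:204', '-12:196', '-13:191', '-14:187', '-15:186', '-16:188', '-17:193', '-18:199', '-19:206', '-20:213', '-21:220', '-22:225', '-23:230', '-24:233', '-25:237', '-26:239', '-27:241', '-28:239', '-29:235', '-30:230', '-31:223', '-32:215', '-33:205', '-34:197', '-35:189']
0.58 ['4:169', '3:179', '2:195', '1:209', '0:220', '-1:229', '-2:237', '-3:241', '-4:242', '-5:242', '-6:241', '-7:239', '-8:236', '-9:229', '-10:221', '-11:211', '-12:200', '-13:189', '-14:180', '-15:180', '-16:183', '-17:186', '-18:191', '-19:
[... 697 characters left out ...]
186 [112 112 112 112 112 112 113 114 118 121 116 105 106 116 118 113 111 111
 111 111 111 112 112 111]
188 [112 112 112 112 112 113 112 113 118 119 115 109 109 116 118 112 111 112
 122 145 172 182 162 145]
190 [113 117 128 148 172 181 155 129 119 121 120 120 118 115 114 111 111 117
 154 213 235 241 241 238]
192 [179 213 229 235 229 225 228 224 202 167 137 119 111 110 113 118 136 171
 204 231 241 242 239 233]
194 [242 244 242 218 155 131 185 237 243 240 229 201 167 155 181 217 231 239
 239 236 226 213 202 188]
168 [230 236 235 233 226 195 141 112 131 169 213 232 235 232]
174 [232 236 235 233 225 196 142 115 136 171 214 233 235 234]
180 [232 236 235 232 225 188 132 109 138 175 219 232 235 233]
```

{"op": "arm_command", "data": {"deltas": [[0,0,0.003,0,-0.1,0.5,1],[0,0,0.007,0,-0.2,1,1],[0,0,0.007,0,-0.2,1.6,1],[0,0,0.007,0,-0.2,2.2,1],[0,0,0.007,0,-0.2,2.2,1],[0,0,0.007,0,-0.2,2.2,1]]}}

```text
time_s: 6.9
tcp_pos: [0.5575, -0.0158, 0.2188]
ee_rot: [[-1.0, 0.03, 0.003], [0.03, 1.0, -0.0], [-0.003, -0.0, -1.0]]
wrist_force: [1.1, 0.9, -1.1]
gripper_width: 0.132
gripper_force: 30.0
```

```bash
cat >> h.py <<'E'
def avg(n=8):
    F=[];P=[];M=[]
    for i in range(n):
        c=cam("scene"); s=sense(); F.append(s["wrist_force"]);P.append(s["tcp_pos"]);M.append(s["moment"])
    print("t",s["time_s"],"F",np.mean(F,0).round(2),"sd",np.std(F,0).round(2),"M",np.mean(M,0).round(3),"sd",np.std(M,0).round(3),"tcp",np.mean(P,0).round(5),"z",np.array(s["ee_rot"])[:,2].round(4),"g",round(s["gripper_force"],1))
    return c
E
python3 - <<'E'
from h import *
c=avg()
delta([.556,-.0165,.2],88.2)
cv2.imwrite("pics/c4.png",cv2.resize(c[0][155:235,210:290],None,fx=7,fy=7,interpolation=2))
E
```

```text
t 7.3 F [-0.32  0.04 -0.68] sd [0.44 0.43 0.62] M [-0.014 -0.004  0.   ] sd [0.034 0.018 0.045] tcp [ 0.55794 -0.01568  0.21976] z [ 4.5e-03  3.0e-04 -1.0e+00] g 30.0
t 7.3 turn [0.0005 0.0044 0.0012] shift cm [ 0.191 -0.089  1.976] F [-0.56  0.42 -1.81] tcp [ 0.5578 -0.0157  0.2198]
```

View pics/c4.png

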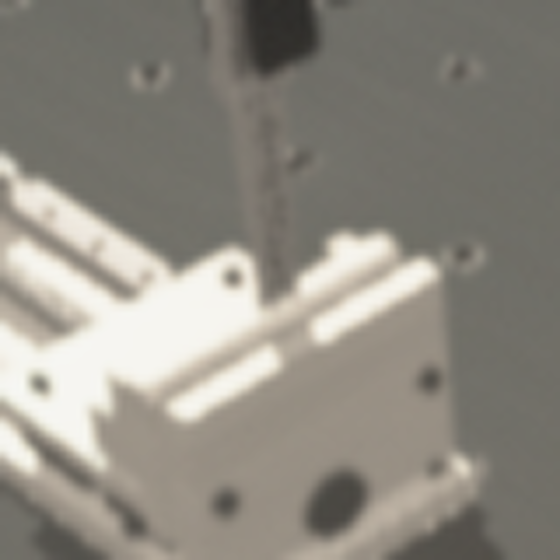

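The gauge tip shows at scene px about (249.6,198), a few mm above the plate tops, with its shadow on the end plate at (252,204). It may be slightly towards the carriage, so I'll check numerically.

```bash
python3 - <<'E'
from h import *
S=cam("scene");s=sense();p=np.array(s["tcp_pos"]);R=np.array(s["ee_rot"])
for x in(-.008,.008):
  for h in (.05,.09,.117): print("tool x",x,"h",h,proj(S,p+R@[x,0,h]).round(1))
t=p+R@[0,0,.117]
print("tip",t,proj(S,t),"dpx/dy mm",(proj(S,t+[0,.001,0])-proj(S,t)),"dx",(proj(S,t+[.001,0,0])-proj(S,t)),"dz",(proj(S,t+[0,0,.001])-proj(S,t)))
g=cv2.cvtColor(S[0],cv2.COLOR_BGR2GRAY)
for r in range(176,206): print(r,g[r,238:262])
E
```

```text
tool x -0.008 h 0.05 [245.  175.4]
tool x -0.008 h 0.09 [246.6 189.9]
tool x -0.008 h 0.117 [247.7 199.3]
tool x 0.008 h 0.05 [250.5 172.5]
tool x 0.008 h 0.09 [252.  186.9]
tool x 0.008 h 0.117 [253.  196.3]
tip [ 0.55834545 -0.01562703  0.10273448] [250.33545619 197.80900473] dpx/dy mm [0.28587687 0.17318946] dx [-0.32345276  0.19314697] dz [-0.03799448 -0.34272327]
176 [112 113 112 112 115 118 124 122 120 115 106 116 125 128 111 106 109 114
 114 113 114 112 112 112]
177 [112 113 112 112 113 118 122 123 121 116 109 115 122 120  98  96 105 119
 116 114 114 113 114 112]
178 [113 112 113 113 113 115 122 123 122 118 108 110 113 102  93 104 113 120
 116 115 113 113 113 113]
179 [112 113 112 114 112 116 122 123 121 117 108 106 108 104 106 118 118 117
 115 114 114 113 113 113]
180 [112 112 112 111 113 115 121 123 121 116 107 106 111 113 115 118 116 114
 114 113 113 114 113 113]
181 [113 113 113 112 112 114 119 122 119 112 107 108 114 117 116 115 114 114
 113 113 114 113 112 113]
182 [114 114 113 113 112 113 119 123 119 112 112 109 115 117 114 113 114 112
 113 113 113 113 111 112]
183 [113
[... 1660 characters left out ...]
 244 244 244 243 236 213 202 194 206 203 195 185 176 178
 197 219 233 241 243 241]
200 [245 245 245 245 244 244 244 242 236 220 211 198 195 186 177 172 189 218
 233 240 241 241 235 224]
201 [245 245 245 244 244 243 239 233 222 207 197 185 175 166 162 168 206 237
 242 242 236 224 204 178]
202 [245 244 244 243 240 237 225 212 200 187 176 166 158 158 164 171 204 237
 241 233 209 178 160 150]
203 [244 244 243 238 226 218 204 193 185 175 170 160 160 165 171 173 189 219
 222 202 167 150 147 147]
204 [243 239 232 220 203 193 186 182 182 198 208 183 172 172 172 168 167 173
 170 159 149 147 146 146]
205 [233 221 207 193 181 175 178 196 215 231 235 209 179 169 165 157 150 148
 148 146 147 146 146 144]
```

{"op": "arm_command", "data": {"deltas": [[0,0.004,0,0.1,0.15,0,1],[0,0.004,0,0.1,0.3,0.2,1],[0,0.004,0,0.1,0.3,0.4,1],[0,0.004,0,0.1,0.3,0.6,1],[0,0.004,0,0.1,0.3,0.8,1],[0,0.004,0,0.1,0.3,0.8,1]]}}

```text
time_s: 7.85
tcp_pos: [0.5566, -0.0127, 0.2108]
ee_rot: [[-1.0, 0.03, -0.001], [0.03, 1.0, 0.0], [0.001, 0.0, -1.0]]
wrist_force: [-0.5, -0.4, -1.0]
gripper_width: 0.134
gripper_force: 30.0
```

```bash
python3 - <<'E'
from h import *
S=avg(4)
delta([.556,-.0125,.2],88.2)
s=sense();p=np.array(s["tcp_pos"]);R=np.array(s["ee_rot"])
for x in(-.008,.008): print(proj(S,p+R@[x,0,.117]).round(1))
g=cv2.cvtColor(S[0],cv2.COLOR_BGR2GRAY)
for r in range(192,210): print(r,g[r,238:262])
E
```

```text
t 8.05 F [-0.21 -0.11 -1.06] sd [0.73 0.36 0.55] M [-0.002 -0.029 -0.018] sd [0.042 0.028 0.028] tcp [ 0.55686 -0.01272  0.2114 ] z [ 1.e-04  3.e-04 -1.e+00] g 30.0
t 8.05 turn [0.0003 0.0001 0.0012] shift cm [0.097 0.018 1.16 ] F [-0.84  0.16 -1.7 ] tcp [ 0.557  -0.0127  0.2116]
[249.3 202.3]
[254.6 199.3]
192 [179 215 229 236 229 226 229 225 198 150 126 117 104 109 118 121 136 171
 205 231 241 242 239 233]
193 [229 240 241 232 198 180 215 236 230 181 133 120 108 108 118 136 182 223
 235 240 239 234 225 212]
194 [242 244 242 220 156 131 186 238 239 203 143 122 115 108 117 157 222 239
 240 237 227 214 203 188]
195 [245 245 243 228 179 154 196 239 241 215 151 121 115 104 114 166 231 237
 231 222 208 196 186 176]
196 [245 245 244 241 229 222 231 242 242 224 160 122 117 109 114 155 217 221
 210 200 189 185 186 201]
197 [245 245 245 244 243 242 243 244 244 234 173 124 118 115 112 139 182 195
 187 179 180 200 221 233]
198 [245 245 245 245 245 244 244 244 244 238 181 124 113 116 114 130 160 173
 173 178 203 230 240 243]
199 [245 245 245 245 245 245 244 244 244 238 187 127 113 118 120 130 1
[... 362 characters left out ...]
 226 218 204 194 184 174 169 166 162 166 171 173 173 173
 183 188 166 150 146 147]
204 [243 239 233 221 204 194 186 182 183 199 217 216 188 173 172 169 163 157
 154 154 150 147 147 146]
205 [232 221 207 193 181 176 179 196 215 232 240 237 206 173 165 158 151 148
 146 147 146 146 146 144]
206 [208 194 182 173 171 178 203 228 238 242 243 239 210 167 154 148 146 147
 146 145 145 145 144 143]
207 [187 179 172 177 199 220 233 241 243 242 236 224 192 158 146 147 147 146
 145 144 144 143 143 142]
208 [176 177 198 220 233 240 242 242 237 226 205 177 159 149 147 147 146 145
 144 142 143 142 143 144]
209 [192 208 230 241 243 243 240 233 211 178 160 150 148 147 147 145 144 142
 142 142 143 143 143 144]
```

{"op": "arm_command", "data": {"deltas": [[0,0,0,0,-0.05,0.1,1],[0,0,0,0,-0.1,0.2,1],[0,0,0,0,-0.1,0.3,1],[0,0,0,0,-0.1,0.45,1],[0,0,0,0,-0.1,0.45,1]]}}

```text
time_s: 8.47
tcp_pos: [0.5566, -0.0137, 0.2066]
ee_rot: [[-1.0, 0.03, -0.001], [0.03, 1.0, 0.0], [0.001, 0.0, -1.0]]
wrist_force: [-0.4, 0.5, -0.9]
gripper_width: 0.135
gripper_force: 30.0
```

```bash
python3 - <<'E'
from h import *
S=avg(6)
delta([.556,-.0125,.2],88.2)
E
```

```text
t 8.7667 F [ 0.18  0.03 -0.82] sd [0.45 0.42 0.27] M [-0.04  -0.02   0.019] sd [0.022 0.042 0.038] tcp [ 0.55686 -0.01368  0.207  ] z [ 2.e-04  4.e-04 -1.e+00] g 30.0
t 8.7667 turn [0.0004 0.0002 0.0012] shift cm [0.096 0.114 0.713] F [ 0.06  0.5  -1.03] tcp [ 0.5569 -0.0137  0.2071]
```

{"op": "arm_command", "data": {"deltas": [[0,0,0,0,0,0.1,1],[0,0,0,0,0,0.2,1],[0,0,0,0,0,0.3,1],[0,0,0,0,0,0.4,1],[0,0,0,0,0,0.5,1],[0,0,0,0,0,0.5,1]]}}

```text
time_s: 9.27
tcp_pos: [0.5567, -0.0137, 0.2017]
ee_rot: [[-1.0, 0.03, -0.001], [0.03, 1.0, 0.0], [0.001, 0.0, -1.0]]
wrist_force: [-0.4, 0.3, -2.4]
gripper_width: 0.137
gripper_force: 30.0
```

```bash
python3 - <<'E'
from h import *
S=avg(6)
delta([.556,-.0125,.2],88.2)
E
```

```text
t 9.5667 F [-0.06  0.31 -0.61] sd [0.33 0.5  0.47] M [-0.007 -0.02   0.013] sd [0.022 0.031 0.029] tcp [ 0.55688 -0.01367  0.20204] z [ 2.e-04  3.e-04 -1.e+00] g 30.0
t 9.5667 turn [0.0003 0.0002 0.0012] shift cm [0.095 0.114 0.213] F [ 0.44  0.43 -1.18] tcp [ 0.5569 -0.0137  0.2021]
```

Still no contact, with the tip about 6 mm below the chamfers. I'll carry on in small steps.

{"op": "arm_command", "data": {"deltas": [[0,0,0,0,0,0.1,1],[0,0,0,0,0,0.2,1],[0,0,0,0,0,0.3,1],[0,0,0,0,0,0.4,1],[0,0,0,0,0,0.5,1],[0,0,0,0,0,0.6,1],[0,0,0,0,0,0.6,1]]}}

```text
time_s: 10.15
tcp_pos: [0.5567, -0.0137, 0.1957]
ee_rot: [[-1.0, 0.03, -0.0], [0.03, 1.0, 0.0], [0.0, 0.0, -1.0]]
wrist_force: [-0.9, -0.0, 0.5]
gripper_width: 0.14
gripper_force: 30.0
```

```bash
python3 - <<'E'
from h import *
S=avg(6)
E
```

```text
t 10.45 F [ 0.14 -0.09 -0.74] sd [0.25 0.54 0.69] M [-0.021 -0.023 -0.011] sd [0.024 0.029 0.016] tcp [ 0.55688 -0.01367  0.19604] z [ 1.e-04  4.e-04 -1.e+00] g 30.0
```

{"op": "arm_command", "data": {"deltas": [[0,0,0,0,0,0.1,1],[0,0,0,0,0,0.2,1],[0,0,0,0,0,0.3,1],[0,0,0,0,0,0.4,1],[0,0,0,0,0,0.5,1],[0,0,0,0,0,0.5,1]]}}

```text
time_s: 10.95
tcp_pos: [0.5568, -0.0138, 0.1908]
ee_rot: [[-1.0, 0.03, -0.0], [0.03, 1.0, 0.0], [0.0, 0.0, -1.0]]
wrist_force: [0.3, -0.6, -1.0]
gripper_width: 0.134
gripper_force: 30.0
```

```bash
python3 - <<'E'
from h import *
S=avg(6)
E
```

```text
t 11.25 F [ 0.04 -0.72 -1.54] sd [0.33 0.38 0.53] M [-0.324 -0.02   0.009] sd [0.028 0.029 0.019] tcp [ 0.55675 -0.01375  0.1909 ] z [-3.e-04  2.e-04 -1.e+00] g 30.0
```

Contact with the end plate: Mx went to −0.3, pushing towards −y. I'll centre a little towards the carriage and continue.

{"op": "arm_command", "data": {"deltas": [[0,0,0,0,-0.04,0,1],[0,0,0,0,-0.07,0,1],[0,0,0,0,-0.07,0.1,1],[0,0,0,0,-0.07,0.2,1],[0,0,0,0,-0.07,0.3,1],[0,0,0,0,-0.07,0.3,1]]}}

```text
time_s: 11.75
tcp_pos: [0.5567, -0.0143, 0.1878]
ee_rot: [[-1.0, 0.03, -0.0], [0.03, 1.0, 0.0], [0.0, 0.0, -1.0]]
wrist_force: [0.0, -1.2, -0.6]
gripper_width: 0.138
gripper_force: 30.0
```

```bash
python3 - <<'E'
from h import *
S=avg(5)
E
```

```text
t 12.0 F [ 0.2   0.07 -0.75] sd [0.37 0.56 0.59] M [-0.005 -0.003  0.001] sd [0.019 0.023 0.009] tcp [ 0.55684 -0.01434  0.188  ] z [ 1.e-04  4.e-04 -1.e+00] g 30.0
```

{"op": "arm_command", "data": {"deltas": [[0,0,0,0,-0.01,0.1,1],[0,0,0,0,-0.02,0.2,1],[0,0,0,0,-0.03,0.3,1],[0,0,0,0,-0.03,0.4,1],[0,0,0,0,-0.03,0.4,1]]}}

```text
time_s: 12.42
tcp_pos: [0.5566, -0.0147, 0.1837]
ee_rot: [[-1.0, 0.03, -0.001], [0.03, 1.0, 0.0], [0.001, 0.0, -1.0]]
wrist_force: [-0.5, 0.2, -0.6]
gripper_width: 0.138
gripper_force: 30.0
```

```bash
python3 - <<'E'
from h import *
S=avg(5)
E
```

```text
t 12.6667 F [-0.1   0.01 -1.17] sd [0.41 0.59 0.48] M [-0.034 -0.028 -0.005] sd [0.034 0.033 0.016] tcp [ 0.55683 -0.01467  0.18401] z [ 2.e-04  3.e-04 -1.e+00] g 30.0
```

{"op": "arm_command", "data": {"deltas": [[0,0,0,0,0,0.1,1],[0,0,0,0,0,0.2,1],[0,0,0,0,0,0.3,1],[0,0,0,0,0,0.4,1],[0,0,0,0,0,0.4,1]]}}

```text
time_s: 13.08
tcp_pos: [0.5567, -0.0147, 0.1797]
ee_rot: [[-1.0, 0.03, -0.0], [0.03, 1.0, 0.0], [0.0, 0.0, -1.0]]
wrist_force: [-0.3, 0.1, -1.7]
gripper_width: 0.137
gripper_force: 30.0
```

```bash
python3 - <<'E'
from h import *
S=avg(5)
E
```

```text
t 13.3333 F [ 0.25 -0.17 -0.9 ] sd [0.34 0.71 0.25] M [-0.013  0.001  0.021] sd [0.043 0.014 0.019] tcp [ 0.55683 -0.01466  0.18001] z [ 2.e-04  4.e-04 -1.e+00] g 30.0
```

{"op": "arm_command", "data": {"deltas": [[0,0,0,0,0,0.1,1],[0,0,0,0,0,0.2,1],[0,0,0,0,0,0.3,1],[0,0,0,0,0,0.4,1],[0,0,0,0,0,0.4,1]]}}

```text
time_s: 13.75
tcp_pos: [0.5567, -0.0147, 0.1757]
ee_rot: [[-1.0, 0.03, -0.001], [0.03, 1.0, 0.0], [0.001, 0.0, -1.0]]
wrist_force: [-0.3, 0.1, -0.8]
gripper_width: 0.139
gripper_force: 30.0
```

```bash
python3 - <<'E'
from h import *
S=avg(5)
E
```

```text
t 14.0 F [ 0.12  0.07 -1.36] sd [0.29 0.29 0.62] M [-0.011 -0.009  0.016] sd [0.021 0.016 0.028] tcp [ 0.55683 -0.01466  0.17601] z [ 2.e-04  4.e-04 -1.e+00] g 30.0
```

{"op": "arm_command", "data": {"deltas": [[0,0,0,0,0,0.1,1],[0,0,0,0,0,0.2,1],[0,0,0,0,0,0.3,1],[0,0,0,0,0,0.3,1]]}}

```text
time_s: 14.33
tcp_pos: [0.5567, -0.0147, 0.1727]
ee_rot: [[-1.0, 0.03, -0.0], [0.03, 1.0, 0.0], [0.0, 0.0, -1.0]]
wrist_force: [-0.7, -1.0, -1.1]
gripper_width: 0.133
gripper_force: 30.0
```

```bash
python3 - <<'E'
from h import *
S=avg(5)
E
```

```text
t 14.5833 F [-0.    0.02 -0.79] sd [0.56 0.45 0.25] M [ 0.001  0.017 -0.001] sd [0.024 0.027 0.036] tcp [ 0.55683 -0.01467  0.173  ] z [ 2.e-04  3.e-04 -1.e+00] g 30.0
```

{"op": "arm_command", "data": {"deltas": [[0,0,0,0,0,0.1,1],[0,0,0,0,0,0.2,1],[0,0,0,0,0,0.3,1],[0,0,0,0,0,0.3,1]]}}

```text
time_s: 14.92
tcp_pos: [0.5567, -0.0147, 0.1698]
ee_rot: [[-1.0, 0.03, -0.0], [0.03, 1.0, 0.0], [0.0, 0.0, -1.0]]
wrist_force: [0.6, -1.0, -0.2]
gripper_width: 0.137
gripper_force: 30.0
```

```bash
python3 - <<'E'
from h import *
S=avg(5)
E
```

```text
t 15.1667 F [-0.07  0.15 -1.25] sd [0.43 0.33 0.75] M [-0.087  0.01   0.015] sd [0.02  0.014 0.021] tcp [ 0.55674 -0.01469  0.16994] z [-1.e-04  3.e-04 -1.e+00] g 30.0
```

{"op": "arm_command", "data": {"deltas": [[0,0,0,0,-0.02,0.1,1],[0,0,0,0,-0.02,0.2,1],[0,0,0,0,-0.02,0.3,1],[0,0,0,0,-0.02,0.3,1]]}}

```text
time_s: 15.5
tcp_pos: [0.5567, -0.0149, 0.1668]
ee_rot: [[-1.0, 0.03, -0.0], [0.03, 1.0, 0.0], [0.0, 0.0, -1.0]]
wrist_force: [-0.8, -0.5, -1.6]
gripper_width: 0.139
gripper_force: 30.0
```

```bash
python3 - <<'E'
from h import *
S=avg(5)
E
```

```text
t 15.75 F [ 0.58 -0.07 -0.95] sd [0.67 0.66 0.28] M [-0.04   0.001  0.009] sd [0.019 0.024 0.027] tcp [ 0.55681 -0.01485  0.16699] z [ 1.e-04  4.e-04 -1.e+00] g 30.0
```

{"op": "arm_command", "data": {"deltas": [[0,0,0,0,-0.01,0.1,1],[0,0,0,0,-0.015,0.2,1],[0,0,0,0,-0.015,0.2,1]]}}

```text
time_s: 16.0
tcp_pos: [0.5567, -0.015, 0.1648]
ee_rot: [[-1.0, 0.03, -0.0], [0.03, 1.0, 0.0], [0.0, 0.0, -1.0]]
wrist_force: [0.4, 0.1, -1.3]
gripper_width: 0.135
gripper_force: 30.0
```

```bash
python3 - <<'E'
from h import *
S=avg(5)
E
```

```text
t 16.25 F [-0.06  0.1  -1.08] sd [0.21 0.27 0.34] M [-0.003 -0.002  0.001] sd [0.008 0.026 0.024] tcp [ 0.55682 -0.01501  0.165  ] z [ 2.e-04  3.e-04 -1.e+00] g 30.0
```

{"op": "arm_command", "data": {"deltas": [[0,0,0,0,0,0.1,1],[0,0,0,0,0,0.2,1],[0,0,0,0,0,0.2,1]]}}

```text
time_s: 16.5
tcp_pos: [0.5567, -0.015, 0.1628]
ee_rot: [[-1.0, 0.03, -0.0], [0.03, 1.0, 0.0], [0.0, 0.0, -1.0]]
wrist_force: [-0.4, -1.1, -0.3]
gripper_width: 0.136
gripper_force: 30.0
```

```bash
python3 - <<'E'
from h import *
S=avg(5)
E
```

```text
t 16.75 F [ 0.4   0.29 -0.65] sd [0.37 0.6  0.39] M [-0.053 -0.019 -0.007] sd [0.03  0.019 0.024] tcp [ 0.55679 -0.01502  0.16297] z [ 1.e-04  4.e-04 -1.e+00] g 30.0
```

{"op": "arm_command", "data": {"deltas": [[0,0,0,0,-0.01,0.1,1],[0,0,0,0,-0.015,0.2,1],[0,0,0,0,-0.015,0.2,1]]}}

```text
time_s: 17.0
tcp_pos: [0.5566, -0.0152, 0.1608]
ee_rot: [[-1.0, 0.03, -0.0], [0.03, 1.0, 0.0], [0.0, 0.0, -1.0]]
wrist_force: [0.1, -0.1, -1.1]
gripper_width: 0.136
gripper_force: 30.0
```

```bash
python3 - <<'E'
from h import *
S=avg(5)
E
```

```text
t 17.25 F [-0.14 -0.3  -0.7 ] sd [0.38 0.59 0.27] M [-0.015 -0.02   0.016] sd [0.02  0.039 0.019] tcp [ 0.55681 -0.01516  0.16099] z [ 1.e-04  4.e-04 -1.e+00] g 30.0
```

{"op": "arm_command", "data": {"deltas": [[0,0,0,0,-0.005,0.1,1],[0,0,0,0,-0.01,0.2,1],[0,0,0,0,-0.01,0.2,1]]}}

```text
time_s: 17.5
tcp_pos: [0.5568, -0.0152, 0.1589]
ee_rot: [[-1.0, 0.03, 0.0], [0.03, 1.0, 0.0], [-0.0, 0.0, -1.0]]
wrist_force: [0.4, 0.5, -1.5]
gripper_width: 0.137
gripper_force: 30.0
```

```bash
python3 - <<'E'
from h import *
S=avg(6)
E
```

```text
t 17.8 F [ 0.21  0.31 -1.66] sd [0.38 0.38 0.2 ] M [ 0.136 -0.056  0.012] sd [0.032 0.014 0.03 ] tcp [ 0.55683 -0.01519  0.15896] z [ 0.e+00  4.e-04 -1.e+00] g 30.0
```

{"op": "arm_command", "data": {"deltas": [[0,0,0,0,0.005,0.05,1],[0,0,0,0,0.007,0.1,1],[0,0,0,0,0.007,0.1,1]]}}

```text
time_s: 18.05
tcp_pos: [0.5569, -0.0152, 0.1582]
ee_rot: [[-1.0, 0.03, 0.0], [0.03, 1.0, 0.0], [-0.0, 0.0, -1.0]]
wrist_force: [-0.2, 0.7, -1.0]
gripper_width: 0.133
gripper_force: 30.0
```

```bash
python3 - <<'E'
from h import *
S=avg(6)
E
```

```text
t 18.35 F [ 0.31  0.51 -0.08] sd [0.38 0.22 0.55] M [0.128 0.017 0.009] sd [0.015 0.035 0.022] tcp [ 0.55692 -0.01518  0.15821] z [ 3.e-04  3.e-04 -1.e+00] g 30.0
```

{"op": "arm_command", "data": {"deltas": [[0,0,0,0,0.005,0.04,1],[0,0,0,0,0.01,0.08,1],[0,0,0,0,0.01,0.08,1]]}}

```text
time_s: 18.6
tcp_pos: [0.557, -0.0151, 0.1575]
ee_rot: [[-1.0, 0.03, 0.001], [0.03, 1.0, 0.0], [-0.001, 0.0, -1.0]]
wrist_force: [-0.3, 0.3, 1.5]
gripper_width: 0.133
gripper_force: 30.0
```

```bash
python3 - <<'E'
from h import *
S=avg(8)
E
```

```text
t 19.0 F [-0.61 -0.05  2.07] sd [0.58 0.41 0.5 ] M [-0.076  0.043  0.01 ] sd [0.054 0.029 0.022] tcp [ 0.55701 -0.01514  0.1575 ] z [ 5.e-04  3.e-04 -1.e+00] g 30.0
```

```bash
python3 - <<'E'
from h import *
avg(8);S=avg(6)
cv2.imwrite("pics/c5.png",cv2.resize(S[0][155:235,210:290],None,fx=6,fy=6,interpolation=2))
E
```

```text
t 19.4 F [-0.1  -0.41  2.81] sd [0.45 0.4  0.57] M [-0.186 -0.053 -0.001] sd [0.048 0.044 0.036] tcp [ 0.557   -0.01514  0.1574 ] z [ 4.e-04  3.e-04 -1.e+00] g 30.0
t 19.7 F [ 0.57 -0.87  2.86] sd [0.44 0.3  0.53] M [-0.261 -0.14   0.01 ] sd [0.027 0.028 0.021] tcp [ 0.55698 -0.01512  0.15736] z [ 4.e-04  3.e-04 -1.e+00] g 30.0
```

View pics/c5.png

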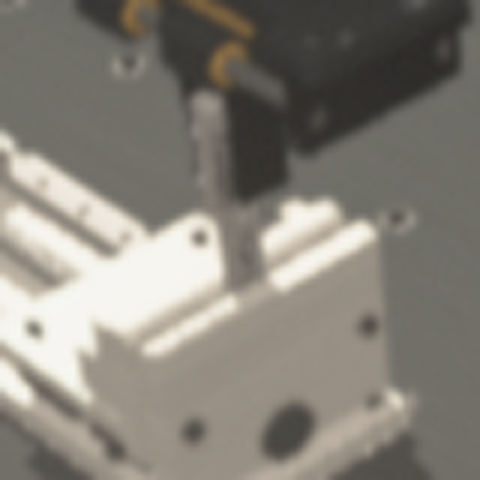

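The gauge stands upright in the gap at scene px about (250,200). Forces are settling with a slight bias towards the end plate, so I'll trim it by 0.05 mm and check that it holds.

{"op": "arm_command", "data": {"deltas": [[0,0,0,0,-0.007,0,1],[0,0,0,0,-0.007,0,1]]}}

```text
time_s: 19.87
tcp_pos: [0.557, -0.0152, 0.1573]
ee_rot: [[-1.0, 0.03, 0.0], [0.03, 1.0, 0.0], [-0.0, 0.0, -1.0]]
wrist_force: [1.2, -0.7, 2.6]
gripper_width: 0.134
gripper_force: 30.0
```

```bash
python3 - <<'E'
from h import *
for i in range(4): avg(6)
E
```

```text
t 20.1667 F [ 0.23 -0.5   3.18] sd [0.41 0.58 0.49] M [-0.259 -0.251  0.011] sd [0.03  0.025 0.032] tcp [ 0.55696 -0.01514  0.15732] z [ 5.e-04  4.e-04 -1.e+00] g 30.0
t 20.4667 F [ 1.24 -1.03  2.76] sd [0.45 0.51 0.19] M [-0.262 -0.336 -0.009] sd [0.037 0.019 0.028] tcp [ 0.55695 -0.01513  0.15731] z [ 5.e-04  4.e-04 -1.e+00] g 30.0
t 20.7667 F [ 1.   -0.44  3.28] sd [0.33 0.32 0.42] M [-0.273 -0.423 -0.019] sd [0.025 0.028 0.02 ] tcp [ 0.55695 -0.01513  0.1573 ] z [ 4.e-04  4.e-04 -1.e+00] g 30.0
t 21.0667 F [ 1.15 -0.7   3.65] sd [0.44 0.62 0.28] M [-0.248 -0.477 -0.009] sd [0.019 0.021 0.016] tcp [ 0.55693 -0.01512  0.15728] z [ 3.e-04  4.e-04 -1.e+00] g 30.0
```

```bash
python3 -c "
from station import *
print(finish_job())"
```

```text
the job is handed in; nothing more can be done
None
```

I handed the job in with the gauge still gripped and upright between the plates. The tip was about 40 mm above the table, pressing on both plates with about 4 N of drag that was still rising slowly. `finish_job()` returned no verdict, and I didn't measure carriage movement directly.

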